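# Lay the tall carton in the low tray

### The job

The tall carton has to go flat into the low wooden tray. First take the spice jar out of the tray and stand it upright in the middle of the round cork mat. Then, without lifting the carton, push its top so that it tips over the tray's front edge onto its back between the tray's sides, and finally push it in until it is fully home against the tray's back wall; leave the other things where they are.

Things in the scene. Friction and masses are not known exactly. Their poses are not given: they have to be found in the camera images.
- carton: Tall closed carton, yellow, red and green printed front, 88 deep (x) x 130 wide (y) x 200 mm tall (z), 0.3 to 0.6 kg, too thick to grasp. Origin: centre of underside; +x comes out of its plain back, -x out of the front. It starts upright on the worktop just outside the tray's open front, back 5 to 9 mm from the floor's edge, square to it within 0.05 rad, within 6 mm of the tray's middle line.
- carton_top (a point): Centre of the carton's top face, 200 mm above its origin along the carton's z. The tray's front edge blocks the foot; the carton falls by itself once its top has been pushed some 110 mm towards the tray. Lying on its back in the tray, its x points down, its z along the tray's +x, and origin and this point are 59 mm above the worktop.
- tray: Low wooden tray, fixed to the worktop. Origin: middle of its open front edge, at worktop height; +x points into the tray, z up. Solid floor 15 mm thick, 210 mm long from the upright front edge to the back wall. Side walls along x with inner faces at y = +80 and -80 mm; side and back walls 10 mm thick, tops 40 mm above the worktop; no wall at the front.
- tray_back (a point): Middle of the foot of the back wall's inner face, on the tray's floor: tray x = 210 mm, y = 0, 15 mm above the worktop. With the carton fully home its top face touches this wall and its origin is at tray x = 10 mm (15 mm play at each side).
- jar: Small glass spice jar with a green screw cap (fixed), round, 46 mm diameter, 106 mm tall, 0.11 kg. Origin: centre of its underside, z up. At the start it stands upright on the tray's floor, 120 to 165 mm inward from the front edge, where the carton must come to lie.
- mat: Round flat cork mat, 120 mm diameter, 4 mm thick, fixed to the worktop on the right. Origin: centre of its underside; its top is 4 mm above the worktop.
- tumbler: Steel tumbler, 83 mm diameter, 98 mm tall, a bystander; origin: centre of its underside.
- tin: Food tin, 76 mm diameter, 58 mm tall, a bystander; origin: centre of its underside.
- katori: Small steel bowl, 104 mm diameter, 42 mm tall, a bystander; origin: centre of its underside.
Not all that is in view belongs to the job. There is more than one size of the jar; the job needs the largest.

How it is judged (in metres and radians):
On the way, in this order (a step that is already met when the one before it is completed fails the run):
1. the jar stands released on the mat while the carton still stands upright (horizontal distance between jar and mat below 0.035 m and angle between jar's own z axis and vertical below 0.12 rad and height (world z) of jar below 0.012 m and linear speed of jar below 0.03 m/s and contact force between the fingers and jar below 0.2 N and angle between carton's own z axis and vertical below 0.1 rad), for 0.2 s.
2. the carton lies flat on its back on the tray's floor (angle between carton's own x axis and vertical above 3.02 rad and height (world z) of carton between 0.05 and 0.068 m), for 0.2 s.
At the end, for the whole second after the job is handed in: The carton lies flat on its back (within 7 degrees) on the tray's floor between the side walls, its top end within 8 mm of the back wall, so that nothing sticks out of the front; the jar stands upright on the mat, its centre within 35 mm of the mat's centre; both are released and at rest (all of step 2 and horizontal distance between jar and mat below 0.035 m and angle between jar's own z axis and vertical below 0.12 rad and height (world z) of jar below 0.012 m and linear speed of each of jar, carton below 0.03 m/s and contact force between the fingers and jar below 0.2 N and x of carton in the frame of tray between 0.002 and 0.016 m and y of carton in the frame of tray between -0.022 and 0.022 m); the robot touches nothing.
It fails at once if the carton is lifted (its underside's centre rises more than 100 mm over the worktop) or falls off the worktop (height (world z) of carton above 0.1 m or height (world z) of carton below -0.03 m).
It fails at once if the jar is tipped over (more than about 45 degrees) (angle between jar's own z axis and vertical above 0.8 rad).
It fails at once if the tumbler, the tin or the bowl is moved more than 30 mm (distance of any of tumbler, tin, katori from where it was at the start of the episode above 0.03 m).
It also fails if it takes over 70 s, if anything falls off the work surface, if the arm or the gripper's body presses on something with over 40 N, if the wrist force passes 120 N, or if a joint passes its speed limit or range.

### The arm

A 7-joint arm with a two-finger parallel gripper is mounted at the origin on a cart in front of the work surface, level with it; the furniture and walls round the work are solid. World frame = base frame: x ahead of the robot, y to its left, z up, the work surface at z = 0. Lengths are in mm, angles in rad, forces in N, time in s.
With the tool pointing down it reaches from about 400 to 875 mm from the base axis. Payload 4.4 kg.
Tool frame: the origin (TCP) lies at the very end of the fingers, on their centre line; the grasp point (between the pads) lies 19 mm behind it; z points along the fingers, y is the line along which they close (so a half turn about z gives the same grasp; the last joint's range is limited). The gripper opens to 85 mm and grips with 20 to 120 N. Pads are 22 mm wide; open, the fingers measure 114 mm over their backs; the gripper's body (76 mm by 85 mm) begins 54 mm behind the grasp point. The pads swing forward as they close: fully open they stand 13 mm farther back than shut.
Start: joints at [1.265, 0.628, 0.038, 1.517, -0.027, 0.996, -0.02], TCP at [154.408, -631.408, 231.313] pointing down, gripper open.
Joint ranges: [-3.06, 3.06], [-0.37, 2.12], [-1.25, 1.32], [0.18, 2.47], [-1.1, 4.24], [0.23, 1.98], [-2.94, 2.94]. Speed limits (rad/s): [2.57, 2.57, 3.14, 3.14, 3.14, 3.14, 3.14].

### API

Orientations are given as [roll, pitch, yaw] about the fixed x, y, z axes, in that order (R = Rz(yaw) Ry(pitch) Rx(roll)).
In Python, from cell import read_state, get_image, camera_info, finish_job gives the robot as it stands.
- The arm moves only by the tool play_rows, never from a script. Its argument "deltas" is one flat list of numbers, 7 for each row, row after row: the shift along the tool's x, y, z in mm, then the turn, a rotation vector about the tool's x, y, z in rad, then the opening, from 0 (shut) to 1 (fully open). In form: [dx, dy, dz, ax, ay, az, grip, dx, dy, dz, ax, ay, az, grip, ...]. A call has 1 to 10 rows; each row is the pose to reach, as a shift and turn from the pose commanded when the call began, along the tool's axes at that moment; what a row does not reach only later rows make up. A row lasts 1/8 s, in which the tool goes at most 62.5 mm and 10.7 degrees, less where a joint would pass 70% of its speed; a pose out of reach is approached as far as the arm can. A call with a gripper value outside its range is refused whole. The fingers move at their own pace and stop on an object; the grip force is fixed at half the most. Time passes only in rows, so rows that repeat a pose let the fingers close. It gives the time, the measured TCP pose, the force, the opening and the grip force at its end, in the units of the state.
- read_state(): the state, without advancing time (a new reading comes with each control period).
- get_image(name): name is "scene" or "top"; returns the picture (480x640x3 uint8, red, green, blue); there is no depth.
- camera_info(name): a dict with "fx", "fy", "cx", "cy" (pixels), "T" (4x4, takes a point from camera to world coordinates). Camera axes: x right, y down, z forward; pixel columns grow to the right and rows downward; lengths in mm; the calibration is good to about 2 mm. A picture is of the moment at which its call begins. camera_info takes no time and is no camera call.
- finish_job(): hands the job in; it is judged then, once.
The state is a dict: "clock": time; "qpos": joint angles; "qd": joint speeds; "tau": joint torques, N m; "eef_pos": TCP position; "tool_rot": TCP orientation; "force": force on the tool from outside, world axes, zero at the start; "torque": the same for the moment, N m; "width": finger opening in mm; "gripper_force": force on a finger pad.
Only numpy, scipy, OpenCV 4.12 (cv2) and the standard library are available. Lean on these libraries where they do the work, as an engineer would, in place of code of your own. Each camera call takes 0.05 s, during which the arm holds its last target. There are 200 camera calls.

## Working session

There is one attempt and no reset: what is moved stays moved. The work goes in short steps, Python scripts to look and compute and a tool call to move; the robot and the scene stay as the last step left them, time stands still between calls to the robot, and variables do not carry over. Pictures are saved under pics/ and viewed, at most 10 in all, crops included, and the job is handed in when it is done.

Besides the shell and the picture viewer there is one more tool, called after "Call:" as a command line: name --argument value ..., lists and objects as JSON in quotes. play_rows: Moves the arm, as the interface text tells. Its arguments: {"type":"object","properties":{"deltas":{"type":"array"}},"required":["deltas"]}

```bash
mkdir -p pics
python3 - <<'E'
from cell import *
import cv2,numpy as np
np.set_printoptions(precision=3,suppress=True)
for n in("scene","top"):
    cv2.imwrite(f"pics/{n}0.png",get_image(n)[:,:,::-1]); c=camera_info(n); print(n,c)
print(read_state())
E
```

```text
scene {'fx': 449.92524443977203, 'fy': 449.92524443977203, 'cx': 318.0780377069903, 'cy': 244.38023603109795, 'T': array([[ -0.678,   0.586,  -0.444, 994.819],
       [  0.735,   0.525,  -0.43 , 385.407],
       [ -0.019,  -0.618,  -0.786, 931.469],
       [  0.   ,   0.   ,   0.   ,   1.   ]])}
top {'fx': 622.1695792948592, 'fy': 622.1695792948592, 'cx': 314.6329666722828, 'cy': 237.44989972156606, 'T': array([[   0.011,   -0.98 ,    0.197,  221.975],
       [  -1.   ,   -0.012,   -0.001,  -26.34 ],
       [   0.004,   -0.197,   -0.98 , 1591.882],
       [   0.   ,    0.   ,    0.   ,    1.   ]])}
{'clock': 0.1, 'qpos': array([ 1.265,  0.629,  0.038,  1.518, -0.027,  0.996, -0.02 ]), 'qd': array([-0.   , -0.002,  0.001, -0.001, -0.002, -0.   ,  0.   ]), 'tau': array([  0.004, -56.452,   1.231, -19.397,   0.011,   0.005,  -0.   ]), 'eef_pos': array([ 154.267, -630.839,  230.476]), 'tool_rot': array([-3.14,  0.  ,  0.24]), 'force': array([-0.466,  0.875,  0.818]), 'torque': array([-0.012,  0.032,  0.012]), 'gripper_force': 0.0, 'width': 85.09764188609897}
```

View pics/scene0.png

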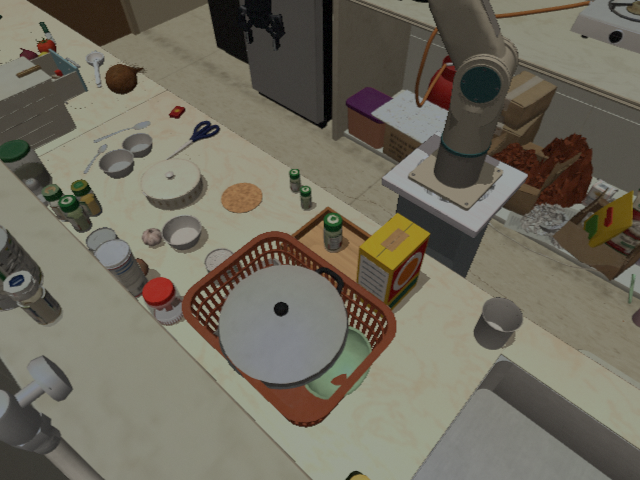

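View pics/top0.png

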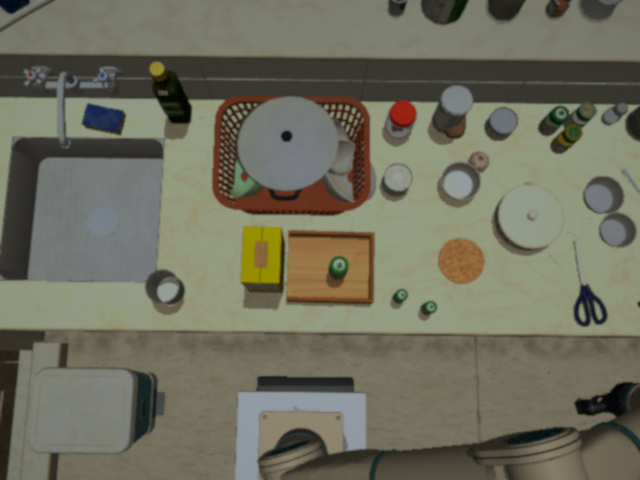

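The top view shows the carton at (262,260), the tray at (330,267) opening to the left, and the mat at (461,260). 

Jar candidates, by top-view pixel:
- (339,267), in the tray
- (400,296) and (429,308), small green-capped jars
- (558,118) and (570,135), green-capped jars by the wall

The one standing in the tray is the biggest of the near ones and fits the description. I'll check it in one close crop.

Run:
```python
import cv2,numpy as np
a=cv2.imread("pics/top0.png")[215:320,235:495]; b=cv2.imread("pics/scene0.png")[170:310,215:435]
a=cv2.resize(a,(780,315),interpolation=cv2.INTER_CUBIC);b=cv2.resize(b,(440,280),interpolation=cv2.INTER_CUBIC)
o=np.zeros((595,780,3),np.uint8);o[:315]=a;o[315:,:440]=b
cv2.imwrite("pics/crop0.png",o)
```

```text
(no output)
```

View pics/crop0.png

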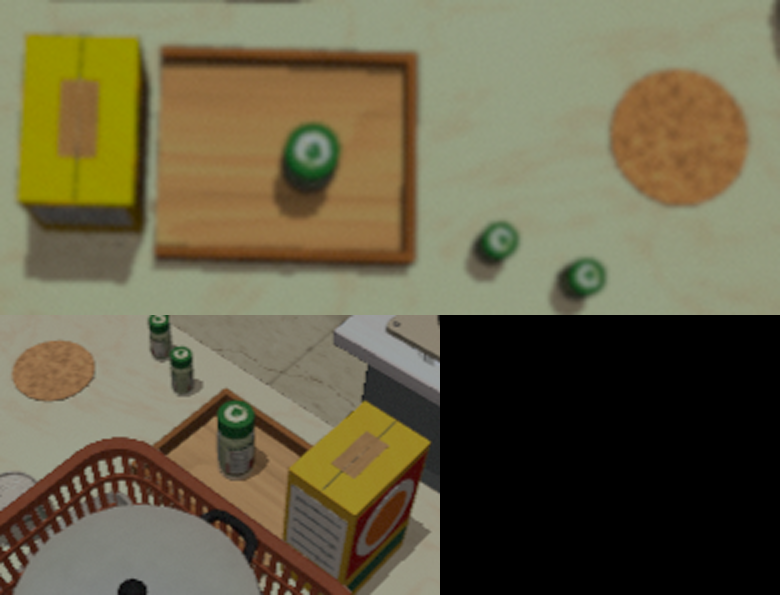

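The crop confirms the jar in the tray is the tall one: cap centre at top px (339,267.3), while the two loose jars are clearly smaller. Mat centre is (461.3,260.7).

```bash
cat > h.py <<'E'
from cell import *
import numpy as np
from scipy.spatial.transform import Rotation as R
np.set_printoptions(precision=3,suppress=True)
def ray(n,u,v,z):
    c=camera_info(n);T=c["T"];d=T[:3,:3]@[(u-c["cx"])/c["fx"],(v-c["cy"])/c["fy"],1]
    return T[:3,3]+d*(z-T[2,3])/d[2]
def cr(u,v,z): return ray("top",235+u/3,215+v/3,z)
def rel(p,rpy):
    s=read_state();A=R.from_euler("xyz",s["tool_rot"]);
    return A.inv().apply(np.array(p)-s["eef_pos"]),(A.inv()*R.from_euler("xyz",rpy)).as_rotvec()
E
python3 - <<'E'
from h import *
for n,u,v,z in [("jarcap",312,157,121),("mat",679,137,4),("trayBackOutL",416,53,40),("trayBackOutR",412,264,40),("trayFrL",160,47,40),("trayFrR",155,257,40),("c1",27,35,200),("c2",140,38,200),("c3",143,205,200),("c4",20,203,200),("small1",498,240,70),("small2",585,275,70)]:
    print(n,cr(u,v,z))
print("jar scene",ray("scene",215+235/2,170+(408-315)/2,121), "mat",ray("scene",215+54/2,170+(370-315)/2,4))
print("jar foot scene",ray("scene",215+237/2,170+(468-315)/2,15))
print("basket",ray("top",290,213,0),ray("top",290,213,120),ray("scene",395,318,130),ray("scene",330,425,0))
E
```

```text
jarcap [445.022 -87.345 121.   ]
mat [ 483.853 -408.508    4.   ]
trayBackOutL [ 547.594 -178.772   40.   ]
trayBackOutR [ 368.473 -174.086   40.   ]
trayFrL [550.233  38.783  40.   ]
trayFrR [371.848  39.48   40.   ]
c1 [524.546 133.696 200.   ]
c2 [523.225  47.459 200.   ]
c3 [395.236  42.46  200.   ]
c4 [395.681 134.637 200.   ]
small1 [ 386.027 -241.641   70.   ]
small2 [ 358.302 -312.026   70.   ]
jar scene [450.713 -90.076 121.   ] mat [ 490.445 -400.753    4.   ]
jar foot scene [455.271 -81.669  15.   ]
basket [606.23  37.     0.  ] [577.264  32.225 120.   ] [576.714 188.648 130.   ] [790.238 205.376   0.   ]
```

Run:
```python
from h import *
for z in (250,65): print(rel([448,-89,z],[np.pi,0,np.pi/2]))
```

```text
(array([ 413.999, -456.621,  -18.74 ]), array([-0.001, -0.001, -1.331]))
(array([ 414.001, -456.302,  166.259]), array([-0.001, -0.001, -1.331]))
```

Call:
play_rows --deltas '[50,-55,-19,0,0,-0.16,1,100,-110,-19,0,0,-0.32,1,150,-165,-19,0,0,-0.48,1,200,-220,-19,0,0,-0.64,1,250,-275,-19,0,0,-0.8,1,300,-330,-19,0,0,-0.96,1,350,-385,-19,0,0,-1.12,1,400,-440,-19,0,0,-1.28,1,414,-456,-19,0,0,-1.331,1,414,-456,-19,0,0,-1.331,1]'

```text
clock: 1.35
eef_pos: [449.0, -88.1, 250.3]
tool_rot: [3.141, -0.0, 1.572]
force: [0.6, -0.7, 0.2]
width: 85.1
gripper_force: 0.0
```

Run:
```python
from h import *
s=read_state();print(s["eef_pos"],s["tool_rot"],s["qpos"])
for z in (250,65): print(rel([448,-89,z],[np.pi,0,np.pi/2]))
```

```text
[448.957 -88.082 250.306] [ 3.141 -0.     1.572] [ 0.454  0.353 -0.427  1.998  0.196  0.829 -0.082]
(array([-0.917, -0.958,  0.306]), array([ 0.   , -0.   ,  0.001]))
(array([ -0.946,  -1.002, 185.306]), array([ 0.   , -0.   ,  0.001]))
```

Call:
play_rows --deltas '[0,0,45,0,0,0,1,0,0,90,0,0,0,1,0,0,125,0,0,0,1,0,0,155,0,0,0,1,0,0,175,0,0,0,1,0,0,185,0,0,0,1,0,0,185,0,0,0,1]'

```text
clock: 2.22
eef_pos: [448.0, -90.1, 65.0]
tool_rot: [-3.14, -0.0, 1.571]
force: [-0.3, 0.1, -0.3]
width: 85.7
gripper_force: 0.0
```

Call:
play_rows --deltas '[0,0,0,0,0,0,0.3,0,0,0,0,0,0,0.3,0,0,0,0,0,0,0.3,0,0,0,0,0,0,0.3,0,0,0,0,0,0,0.3,0,0,0,0,0,0,0.3]'

```text
clock: 2.98
eef_pos: [449.1, -90.3, 66.3]
tool_rot: [3.14, 0.0, 1.571]
force: [0.1, 0.1, 6.5]
width: 44.3
gripper_force: 57.3
```

Call:
play_rows --deltas '[0,0,-20,0,0,0,0.3,0,0,-50,0,0,0,0.3,0,0,-80,0,0,0,0.3,0,0,-110,0,0,0,0.3,0,0,-120,0,0,0,0.3,0,0,-120,0,0,0,0.3]'

```text
clock: 3.72
eef_pos: [448.3, -90.4, 185.5]
tool_rot: [3.141, 0.0, 1.57]
force: [-0.6, 0.1, -1.1]
width: 44.2
gripper_force: 58.8
```

Run:
```python
from h import *
import cv2
s=read_state();print(s["eef_pos"],s["tool_rot"],s["width"])
print(rel([486,-405,185],[np.pi,0,np.pi/2]),rel([486,-405,185],[np.pi,0,1.0]))
a=get_image("top")[:,:,::-1][210:330,220:500]; b=get_image("scene")[:,:,::-1][150:330,215:455]
o=np.zeros((600,800,3),np.uint8);o[:240,:560]=cv2.resize(a,(560,240));o[240:600,:480]=cv2.resize(b,(480,360))
cv2.imwrite("pics/lift.png",o)
```

```text
[448.312 -90.382 185.494] [3.141 0.    1.57 ] 44.196540280710096
(array([-314.601,   37.822,    0.663]), array([ 0.001,  0.   , -0.   ])) (array([-314.601,   37.822,    0.663]), array([0.001, 0.   , 0.57 ]))
```

View pics/lift.png

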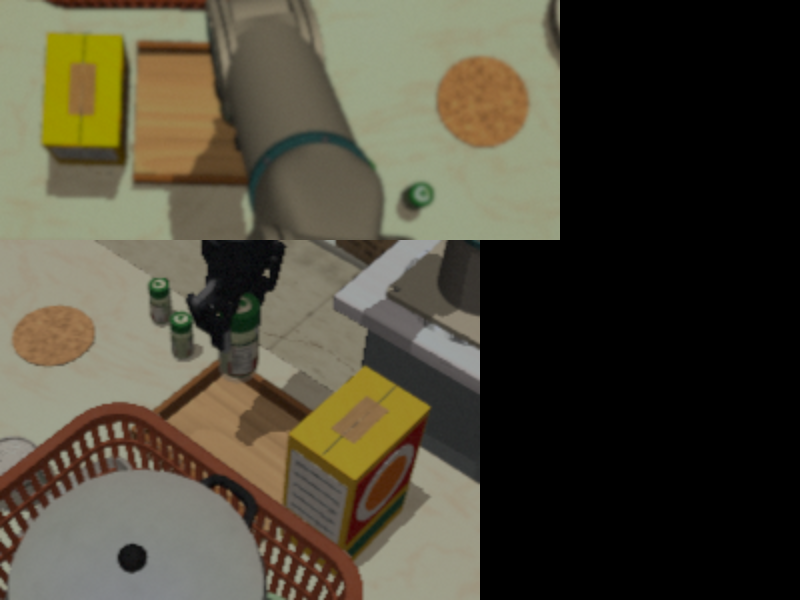

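The jar is lifted clear and upright in the grip (scene crop at (240,340)), and the carton still stands. Next I carry it to the mat.

Call:
play_rows --deltas '[-25,3,0,0,0,0,0.3,-70,8,0,0,0,0,0.3,-120,14,0,0,0,0,0.3,-170,20,0,0,0,0,0.3,-220,26,0,0,0,0,0.3,-265,32,0,0,0,0,0.3,-300,36,0,0,0,0,0.3,-315,38,0,0,0,0,0.3,-315,38,0,0,0,0,0.3,-315,38,0,0,0,0,0.3]'

```text
clock: 5.08
eef_pos: [486.6, -402.7, 185.0]
tool_rot: [-3.141, -0.002, 1.573]
force: [-0.4, 0.5, -1.0]
width: 44.2
gripper_force: 58.7
```

Call:
play_rows --deltas '[0,0,30,0,0,0,0.3,0,0,65,0,0,0,0.3,0,0,95,0,0,0,0.3,0,0,113,0,0,0,0.3,0,0,123,0,0,0,0.3,0,0,126,0,0,0,0.3,0,0,128,0,0,0,0.3,0,0,129,0,0,0,0.3,0,0,129,0,0,0,0.3]'

```text
clock: 6.2
eef_pos: [486.4, -405.4, 56.8]
tool_rot: [3.141, 0.001, 1.571]
force: [-0.4, 0.3, -1.4]
width: 44.5
gripper_force: 58.7
```

Call:
play_rows --deltas '[0,0,1,0,0,0,0.3,0,0,2,0,0,0,0.3,0,0,2,0,0,0,0.3]'

```text
clock: 6.58
eef_pos: [486.5, -405.4, 55.4]
tool_rot: [3.141, 0.001, 1.571]
force: [-1.1, 0.4, 5.3]
width: 44.1
gripper_force: 58.9
```

Contact (5 N). I'll open gently and wait there.

Call:
play_rows --deltas '[0,0,0,0,0,0,0.6,0,0,0,0,0,0,0.7,0,0,0,0,0,0,1,0,0,0,0,0,0,1,0,0,0,0,0,0,1,0,0,0,0,0,0,1,0,0,0,0,0,0,1]'

```text
clock: 7.45
eef_pos: [486.3, -405.1, 54.4]
tool_rot: [3.142, 0.0, 1.571]
force: [-0.2, 0.4, 0.8]
width: 85.5
gripper_force: 0.0
```

Call:
play_rows --deltas '[0,0,-15,0,0,0,1,0,0,-50,0,0,0,1,0,0,-100,0,0,0,1,0,0,-150,0,0,0,1,0,0,-200,0,0,0,1,0,0,-245,0,0,0,1,0,0,-245,0,0,0,1]'

```text
clock: 8.32
eef_pos: [488.4, -406.0, 304.9]
tool_rot: [3.134, 0.006, 1.571]
force: [-0.6, 0.0, -0.1]
width: 85.2
gripper_force: 0.0
```

Run:
```python
from h import *
s=read_state();print(s["eef_pos"],s["tool_rot"],s["qpos"])
for p in ([400,0,330],[459,185,300],[459,175,185]): print(rel(p,[np.pi,0,np.pi/2]))
import cv2
b=get_image("scene")[:,:,::-1][130:330,195:435]
cv2.imwrite("pics/placed.png",cv2.resize(b,(720,600)))
```

```text
[ 488.395 -406.047  304.945] [3.134 0.006 1.571] [ 0.902  0.563 -0.427  1.466  0.245  1.156  0.437]
(array([405.892, -88.207, -28.062]), array([ 0.008,  0.006, -0.   ]))
(array([591.064, -29.444,   1.331]), array([ 0.008,  0.006, -0.   ]))
(array([581.723, -30.331, 116.383]), array([ 0.008,  0.006, -0.   ]))
```

View pics/placed.png

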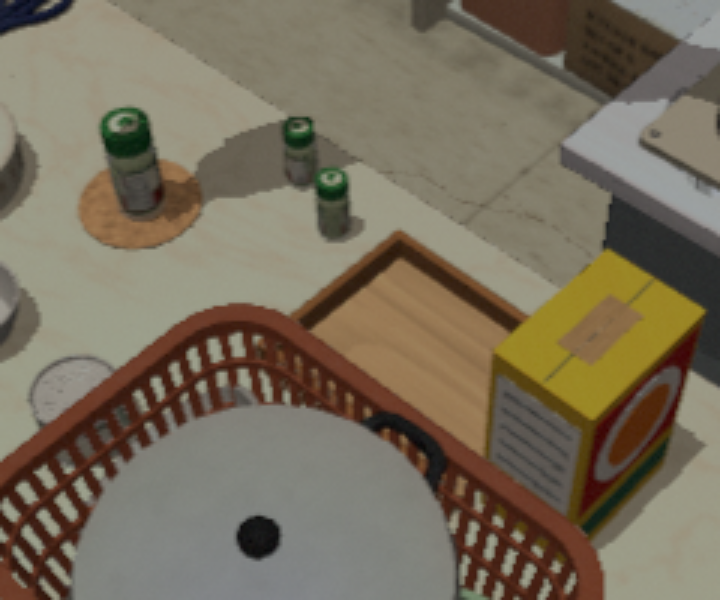

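The jar stands upright on the mat near its centre: foot at (143,208) and mat centre at (141,203) in the crop. The carton is still upright. Now I go over to the front side of the carton.

Call:
play_rows --deltas '[50,-2,0,0,0,0,1,110,-5,0,0,0,0,1,170,-8,0,0,0,0,1,230,-11,0,0,0,0,1,290,-14,0,0,0,0,1,350,-17,0,0,0,0,1,410,-20,0,0,0,0,1,470,-24,0,0,0,0,1,530,-27,0,0,0,0,1,591,-29,1,0,0,0,1]'

```text
clock: 9.62
eef_pos: [456.3, 187.0, 297.7]
tool_rot: [-3.14, 0.001, 1.57]
force: [0.8, -0.2, 0.0]
width: 85.3
gripper_force: 0.0
```

Call:
play_rows --deltas '[0,0,0,0,0,0,1,0,0,0,0,0,0,1]'

```text
clock: 9.88
eef_pos: [456.6, 185.0, 297.5]
tool_rot: [-3.14, 0.002, 1.571]
force: [-0.3, -1.1, -0.6]
width: 85.2
gripper_force: 0.0
```

Run:
```python
from h import *
s=read_state();print(s["eef_pos"],s["tool_rot"],s["qpos"])
for p in ([459,185,170],[459,145,170]): print(rel(p,[np.pi,0,np.pi/2]))
```

```text
[456.632 184.995 297.508] [-3.14   0.002  1.571] [-0.016  0.371 -0.586  1.842  0.241  1.002 -0.701]
(array([  0.216,   2.597, 127.504]), array([-0.002,  0.002,  0.   ]))
(array([-39.784,   2.579, 127.57 ]), array([-0.002,  0.002,  0.   ]))
```

Call:
play_rows --deltas '[0,2.5,40,0,0,0,1,0,2.5,80,0,0,0,1,0,2.5,110,0,0,0,1,0,2.5,127,0,0,0,1,-10,2.5,127,0,0,0,1,-20,2.5,127,0,0,0,1,-30,2.5,127,0,0,0,1,-35,2.5,127,0,0,0,1]'

```text
clock: 10.88
eef_pos: [460.2, 149.6, 171.9]
tool_rot: [3.14, 0.0, 1.569]
force: [-1.6, 0.1, 0.4]
width: 85.6
gripper_force: 0.2
```

Call:
play_rows --deltas '[-4,0,0,0,0,0,1,-8,0,0,0,0,0,1,-12,0,0,0,0,0,1,-16,0,0,0,0,0,1,-20,0,0,0,0,0,1,-24,0,0,0,0,0,1,-28,0,0,0,0,0,1]'

```text
clock: 11.75
eef_pos: [459.7, 122.5, 171.3]
tool_rot: [-3.141, 0.0, 1.571]
force: [-0.4, 1.8, 0.9]
width: 85.5
gripper_force: 0.6
```

Call:
play_rows --deltas '[-5,0,0,0,0,0,1,-10,0,0,0,0,0,1,-15,0,0,0,0,0,1,-20,0,0,0,0,0,1,-25,0,0,0,0,0,1,-30,0,0,0,0,0,1,-30,0,0,0,0,0,1]'

```text
clock: 12.62
eef_pos: [459.7, 92.2, 171.2]
tool_rot: [-3.141, 0.0, 1.57]
force: [-0.3, -0.0, 0.5]
width: 85.4
gripper_force: 0.0
```

Run:
```python
from h import *
import cv2
b=get_image("scene")[:,:,::-1][160:340,235:475]
cv2.imwrite("pics/tip.png",cv2.resize(b,(720,540)))
```

```text
(no output)
```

View pics/tip.png

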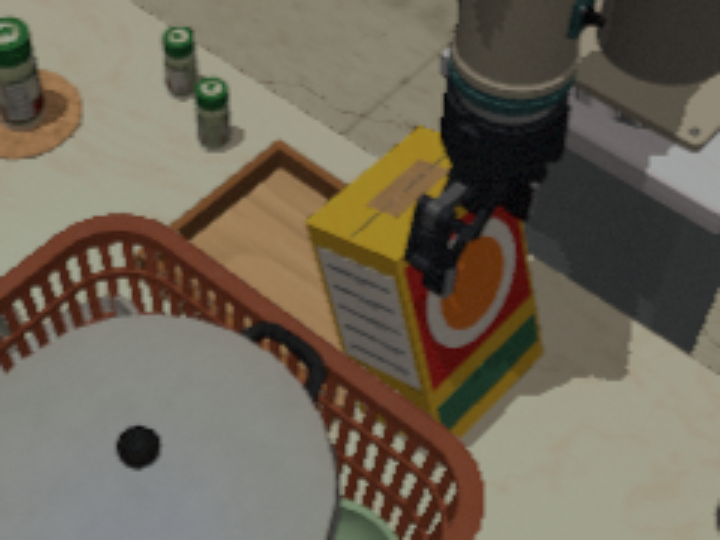

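The carton is tilting squarely towards the tray, with the fingers on its printed front at (435,260). I keep pushing.

Call:
play_rows --deltas '[-5,0,0,0,0,0,1,-10,0,0,0,0,0,1,-15,0,0,0,0,0,1,-20,0,0,0,0,0,1,-25,0,0,0,0,0,1,-30,0,0,0,0,0,1,-35,0,0,0,0,0,1,-40,0,0,0,0,0,1,-40,0,0,0,0,0,1,-40,0,0,0,0,0,1]'

```text
clock: 13.92
eef_pos: [459.8, 53.0, 171.4]
tool_rot: [3.141, -0.0, 1.571]
force: [-0.2, -0.2, -0.1]
width: 85.2
gripper_force: 0.0
```

Run:
```python
from h import *
import cv2
b=get_image("scene")[:,:,::-1][160:340,235:475]
cv2.imwrite("pics/tip2.png",cv2.resize(b,(720,540)))
```

```text
(no output)
```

View pics/tip2.png

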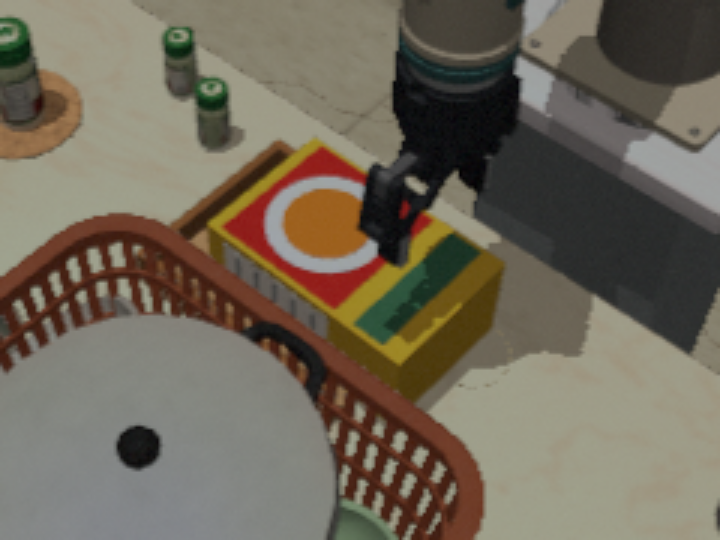

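The carton has fallen onto its back in the tray. Its bottom end sticks out at the front, with the upper edge from (405,365) to (502,262) in the crop.

Run:
```python
from h import *
for u,v in [(405,365),(502,262),(210,222),(318,140)]: print(ray("scene",235+u/3,160+v/3,103))
for p in ([459,145,171],[459,145,50]): print(rel(p,[np.pi,0,np.pi/2]))
```

```text
[526.91   87.557 103.   ]
[402.366  83.694 103.   ]
[ 524.136 -112.533  103.   ]
[ 399.816 -106.61   103.   ]
(array([91.902, -0.797,  0.39 ]), array([ 0., -0.,  0.]))
(array([ 91.876,  -0.819, 121.39 ]), array([ 0., -0.,  0.]))
```

Call:
play_rows --deltas '[20,0,-10,0,0,0,1,60,0,-10,0,0,0,1,92,0,-10,0,0,0,1,92,0,-10,0,0,0,1,92,0,30,0,0,0,1,92,0,70,0,0,0,1,92,0,100,0,0,0,1,92,0,116,0,0,0,1,92,0,116,0,0,0,1]'

```text
clock: 15.1
eef_pos: [459.1, 144.9, 54.7]
tool_rot: [-3.14, 0.001, 1.571]
force: [0.2, 0.3, 0.7]
width: 85.3
gripper_force: 0.0
```

Call:
play_rows --deltas '[-10,0,0,0,0,0,1,-20,0,0,0,0,0,1,-30,0,0,0,0,0,1,-38,0,0,0,0,0,1,-44,0,0,0,0,0,1,-50,0,0,0,0,0,1,-56,0,0,0,0,0,1,-62,0,0,0,0,0,1,-66,0,0,0,0,0,1,-70,0,0,0,0,0,1]'

```text
clock: 16.35
eef_pos: [460.0, 75.0, 55.4]
tool_rot: [3.141, -0.001, 1.571]
force: [0.0, 1.9, 0.6]
width: 85.3
gripper_force: 1.5
```

Call:
play_rows --deltas '[-4,0,0,0,0,0,1,-8,0,0,0,0,0,1,-12,0,0,0,0,0,1,-16,0,0,0,0,0,1,-20,0,0,0,0,0,1,-24,0,0,0,0,0,1]'

```text
clock: 17.1
eef_pos: [459.8, 50.7, 55.3]
tool_rot: [3.141, -0.0, 1.571]
force: [0.2, 2.6, 0.2]
width: 85.2
gripper_force: 1.6
```

Call:
play_rows --deltas '[-2,0,0,0,0,0,1,-4,0,0,0,0,0,1,-5,0,0,0,0,0,1]'

```text
clock: 17.48
eef_pos: [459.8, 45.9, 55.3]
tool_rot: [3.141, -0.0, 1.571]
force: [-0.8, 4.3, 1.6]
width: 85.3
gripper_force: 1.8
```

Call:
play_rows --deltas '[-1.5,0,0,0,0,0,1,-3,0,0,0,0,0,1]'

```text
clock: 17.73
eef_pos: [459.9, 43.3, 55.4]
tool_rot: [3.141, -0.001, 1.571]
force: [-1.2, 6.6, 1.7]
width: 85.4
gripper_force: 3.5
```

Call:
play_rows --deltas '[-1,0,0,0,0,0,1,-2,0,0,0,0,0,1]'

```text
clock: 17.98
eef_pos: [460.3, 43.4, 55.5]
tool_rot: [3.14, -0.004, 1.571]
force: [0.1, 10.4, 1.9]
width: 85.1
gripper_force: 5.3
```

The tool stalled at y=43.4 with the force rising, so the carton is against the back wall. One more nudge, then I back off and check.

Call:
play_rows --deltas '[-1,0,0,0,0,0,1,-1,0,0,0,0,0,1]'

```text
clock: 18.23
eef_pos: [460.7, 43.4, 55.6]
tool_rot: [3.139, -0.005, 1.571]
force: [-0.6, 11.9, 2.2]
width: 85.4
gripper_force: 5.6
```

Call:
play_rows --deltas '[15,0,0,0,0,0,1,45,0,0,0,0,0,1,75,0,0,0,0,0,1,90,0,-20,0,0,0,1,90,0,-70,0,0,0,1,90,0,-130,0,0,0,1,120,0,-190,0,0,0,1,120,0,-190,0,0,0,1]'

```text
clock: 19.23
eef_pos: [461.5, 162.2, 249.1]
tool_rot: [3.134, -0.002, 1.572]
force: [0.4, 0.8, -0.8]
width: 85.2
gripper_force: 0.0
```

Run:
```python
from h import *
import cv2
a=get_image("top")[:,:,::-1][210:330,220:500]; b=get_image("scene")[:,:,::-1][160:310,195:445]
o=np.zeros((600,750,3),np.uint8);o[:300,:700]=cv2.resize(a,(700,300));o[300:,:500]=cv2.resize(b,(500,300))
cv2.imwrite("pics/end.png",o)
```

```text
(no output)
```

View pics/end.png

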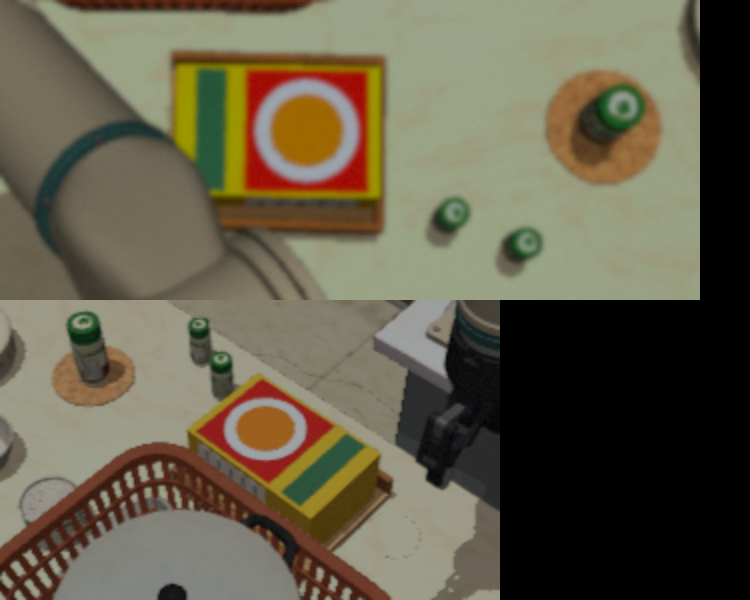

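The carton lies flat and square in the tray, its top end at the back wall (top crop (382,130)). The jar stands upright on the mat. A quick number check before handing in.

Run:
```python
from h import *
f=lambda u,v,z:ray("top",220+u/2.5,210+v/2.5,z)
print(f(382,64,103),f(382,198,103),f(176,64,103)); print("mat",f(603,127,4),"jar",f(622,108,110))
print(finish_job())
```

```text
[ 527.029 -170.41   103.   ] [ 395.645 -169.447  103.   ] [524.655  30.856 103.   ]
mat [ 483.499 -408.151    4.   ] jar [ 484.876 -401.721  110.   ]
the job is handed in; nothing more can be done
None
```

The job is handed in at about 19 s of the 70 s allowed: by the last pictures the jar stands upright about 6 mm from the mat's centre, and the carton lies flat in the tray against its back wall. No verdict was shown.

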